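Tuck the kitchen tablet into its sprung recipe holder

ROBOT

A 7-joint arm with a two-finger parallel gripper is mounted at the origin on a cart in front of the work surface, level with it; the furniture and walls round the work are solid. World frame = base frame: x ahead of the robot, y to its left, z up, the work surface at z = 0. Lengths are in m, angles in degrees, forces in N, time in s.
With the tool pointing down it reaches from about 0.425 to 0.875 m from the base axis. Payload 4.7 kg.
Tool frame: the origin (TCP) lies midway between the tips of the shut fingers; the grasp point (between the pads) lies 19 mm behind it; z points along the fingers, y is the line along which they close (so a half turn about z gives the same grasp; the last joint's range is limited). The gripper opens to 87 mm and grips with 3 to 60 N. Pads are 19 mm wide; open, the fingers measure 117 mm over their backs; the gripper's body (75 mm by 190 mm) begins 51 mm behind the grasp point.
Start: joints at [65.609, 18.392, -4.016, 83.108, 1.295, 78.541, -3.26], TCP at [0.277, -0.588, 0.223] pointing down, gripper open.
Joint ranges: [-163.93, 163.93], [-17.29, 119.83], [-79.2, 71.16], [3.27, 140.29], [-89.18, 269.18], [5.43, 117.66], [-154.24, 154.24]. Speed limits (degrees/s): [147.25, 147.25, 180, 180, 180, 180, 180].

INTERFACE

Orientations are given as [roll, pitch, yaw] about the fixed x, y, z axes, in that order (R = Rz(yaw) Ry(pitch) Rx(roll)).
In Python, from cell import env gives the robot as it stands.
- The arm moves only by the tool step_arm, never from a script. Its argument "moves" is a list of rows, each an object with "dp": the shift along the tool's x, y, z in mm, a list of three; "dr": the turn, a rotation vector about the tool's x, y, z in rad, a list of three; "fingers": the closure, from 0 (fully open) to 1 (shut). In form: [{"dp": [dx, dy, dz], "dr": [ax, ay, az], "fingers": fingers}, ...]. A call has exactly 5 rows; each row shifts and turns the commanded pose from where the row before left it, along the tool's axes as they then stand; what a row does not reach is not made up. A row lasts 1/8 s, in which the tool goes at most 62.5 mm and 10.7 degrees, less where a joint would pass 70% of its speed; a pose out of reach is approached as far as the arm can. A call with a gripper value outside its range is refused whole. The fingers move at their own pace and stop on an object; "squeeze" is the grip in N (left out, the last holds). Time passes only in rows, so rows that do not move let the fingers close, or fill a call up. It gives the time, the measured TCP pose, the force, the opening and the grip force at its end, in the units of the state.
- env.get_obs(): the state, without advancing time (a new reading comes with each control period).
- env.read_camera(name): name is "scene" or "top"; returns the picture (480x640x3 uint8, red, green, blue); there is no depth.
- env.camera_model(name): a dict with "fx", "fy", "cx", "cy" (pixels), "R" (3x3) and "t" (3): a world point X has camera coordinates R X + t. Camera axes: x right, y down, z forward; pixel columns grow to the right and rows downward; lengths in m; the calibration is good to about 2 mm. A picture is of the moment at which its call begins. camera_model takes no time and is no camera call.
- env.sign_off(): hands the job in; it is judged then, once.
The state is a dict: "time_s": time; "qpos": joint angles; "joint_velocities": joint speeds; "effort": joint torques, N m; "tool_pos": TCP position; "tool_rot": TCP orientation; "force": force on the tool from outside, world axes, zero at the start; "wrist_torque": the same for the moment, N m; "grip_width": finger opening in m; "grasp_force": force on a finger pad.
Only numpy, scipy, OpenCV 4.12 (cv2) and the standard library are available. Lean on these libraries where they do the work, as an engineer would, in place of code of your own. Each camera call takes 0.05 s, during which the arm holds its last target. There are 200 camera calls.

TASK

Put the tablet that leans against the honey jar into the recipe holder: push the sprung jaw aside with the tablet's edge, swing the other edge back behind the fixed hook, and lower it until it stands on the ledge before you let go. Leave it lying back on the plate, close up against the hook and clamped by the jaw, screen towards you, same way up as now; the ledge is adjustable, so feel where it is, do not ram it or the jaw, and leave the honey jar and the salt shaker standing where they are.

Things in the scene. Friction and masses are not known exactly. Their poses are not given: they have to be found in the camera images.
- tablet: Tablet computer, a slab 220 mm wide (its y), 155 mm high (z), 10 mm thick (x), 0.34 to 0.59 kg; dark screen, grey back. Origin: middle of its lower edge at half thickness; z runs up the slab, x out of its back, the screen faces -x. It starts standing on its lower edge on the worktop, screen to the robot, leaning back 25 degrees against the honey jar's lid.
- top_edge (a point): Middle of the tablet's top edge, 155 mm along z from its origin. The jar's lid touches the tablet's back 104 mm up from the lower edge, within 20 mm of the middle; above that the tablet is free on both sides.
- screen (a point): Middle of the tablet's screen: 5 mm in front (-x) and 77.5 mm above (z) the tablet's origin, in its frame.
- jar: Honey jar with a yellow lid, loose, 64 mm in diameter, 94 mm high, 0.43 kg; origin at the centre of its underside. It stays where it stands.
- shaker: Salt shaker, loose bystander, 44 mm in diameter, 90 mm high; origin at the centre of its underside. Leave it alone.
- cradle: Recipe holder's back with plate, hook and jaw: fixed, reclined 30 degrees from vertical, its frame too: y along the ledge (to the left seen from the robot), z up the plate's face, x into the plate. Origin: middle of the plate's face at the lowest setting of the ledge, 55 mm above the worktop. In place, the tablet's frame is parallel to this, origin at about x -5, y 0 mm, z at the ledge's top.
- holder: Foot of the recipe holder with the adjustable ledge it carries (fixed to the worktop). Origin: on the worktop, straight under the cradle's origin. The ledge is clamped anywhere from 0 to 15 mm up the cradle's z, differently each time, and its setting is not reported. Its top is square to the plate, has no rim, and spans x -1 to -28, y -80 to 80 mm of the cradle's frame.
- plate (a point): Point on the plate's face, 60 mm up z from the cradle's origin. The face is x = 0, y -85 to 85, z -27 to 97 mm in the cradle's frame; behind it is a rail, x 6 to 16, y -120 to 86, z 54 to 86 mm. Above z 97 mm the back of the tablet is free for a finger. The tablet slides easily on plate, hook and jaw, not on the ledge.
- hook_stop (a point): Middle of the fixed hook's stop face (right end): x -8, y -110, z 70 mm in the cradle's frame. The hook is 40 mm tall (z 50 to 90); its lip reaches inward to y -100 mm, with a 16 mm gap between lip and the plane of the plate's face; the lip is 5.5 mm thick, its front at x -21.5 mm.
- jaw_pad (a point): Middle of the sprung jaw's pad (left end), which presses the tablet's left edge: x -8, y 92 mm plus the jaw's value, z 70 mm in the cradle's frame. The jaw is 40 mm tall (z 50 to 90) and has a lip like the hook's: it reaches 10 mm inward from the pad, 16 mm in front of the plate's plane.
- jaw (a joint): How far the sprung jaw is pushed outward, along the cradle's +y: 0 to 0.045 m. At 0 pad and stop face are 202 mm apart; about 0.018 with the tablet in place; at least 0.028 for the tablet's right edge to clear the hook's lip. The spring pushes back with about 1.5 N at 0, 2.6 N at 0.018, 4.2 N at the end, a hard stop.

How it is judged:
By the outcome, as a careful person would: the job done as asked, in the order asked, and still so for the second after the job is handed in, with the robot touching nothing.
It also fails if it takes over 54 s, if anything falls off the work surface, if the arm or the gripper's body presses on something with over 40 N, if the wrist force passes 120 N, or if a joint passes its speed limit or range.

## Working session

There is one attempt and no reset: what is moved stays moved. The work goes in short steps, Python scripts to look and compute and a tool call to move; the robot and the scene stay as the last step left them, time stands still between calls to the robot, and variables do not carry over. Pictures are saved under pics/ and viewed, at most 10 in all, crops included, and the job is handed in when it is done.

Besides the shell and the picture viewer there is one more tool, called after ">>>" by a JSON object that holds its "api" and its "payload". step_arm: Moves the arm, as the interface text tells. Its arguments: {"type":"object","properties":{"moves":{"type":"array","items":{"type":"object","properties":{"dp":{"type":"array","items":{"type":"number"}},"dr":{"type":"array","items":{"type":"number"}},"fingers":{"type":"number"}}}},"squeeze":{"type":"number"}},"required":["moves"]}

```bash
mkdir -p pics; ls
python3 - <<'E'
from cell import env
import cv2
o=env.get_obs(); print({k:o[k] for k in ("time_s","tool_pos","tool_rot","force","grip_width")})
for n in("scene","top"):
    im=env.read_camera(n); cv2.imwrite(f"pics/{n}0.png",im[:,:,::-1]); print(n,env.camera_model(n))
E
```

```text
pics
{'time_s': 0.0, 'tool_pos': array([ 0.27646287, -0.58767371,  0.22145546]), 'tool_rot': array([-1.79892044e+02,  4.98555449e-03,  2.51994124e+01]), 'force': array([ 1.10390142,  0.80480747, -0.50557702]), 'grip_width': 0.08697493846928449}
scene {'fx': 456.2591546738272, 'fy': 456.2591546738272, 'cx': 321.01703763833785, 'cy': 243.59373701889675, 'R': array([[-0.80047587, -0.5993025 ,  0.00865439],
       [-0.34005863,  0.44222427, -0.82993845],
       [ 0.493557  , -0.6672887 , -0.55778784]]), 't': array([0.46089968, 0.2710212 , 0.70755644])}
top {'fx': 501.9599945622415, 'fy': 501.9599945622415, 'cx': 323.05588268893905, 'cy': 234.05652277122326, 'R': array([[ 1.70551077e-02, -9.99854231e-01, -8.00486862e-04],
       [-9.80858690e-01, -1.65757611e-02, -1.94014108e-01],
       [ 1.93972558e-01,  4.09409601e-03, -9.80998412e-01]]), 't': array([0.01480408, 0.58661698, 0.96962428])}
```

View pics/scene0.png

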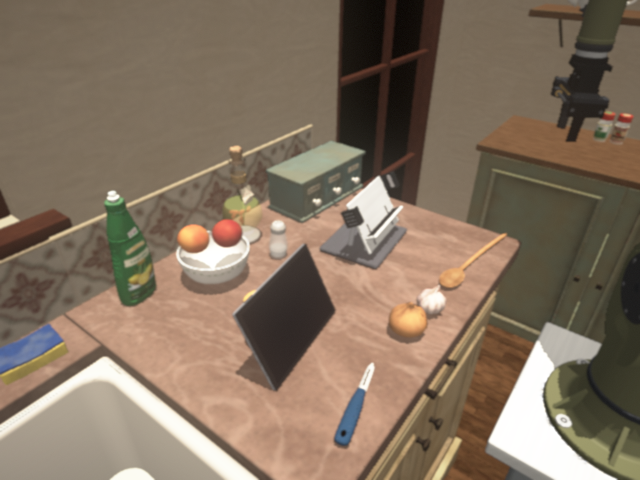

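View pics/top0.png

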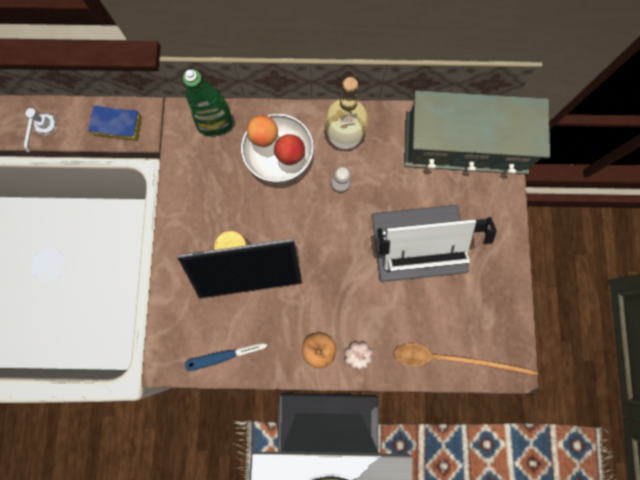

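The scene view shows the tablet with corners near (238,320), (306,247), (337,315) and (278,382), and the holder around (370,225). The top view shows the tablet at (245,268) with the jar's lid at (230,243). The holder is at (425,245), with the jaw at (383,240) and the hook at (488,231). The shaker is at (341,178).

```bash
cat > h.py <<'E'
import numpy as np, cv2
from cell import env
M={n:env.camera_model(n) for n in("scene","top")}
def ray(n,p):
    m=M[n]; R=np.array(m["R"]);t=np.array(m["t"])
    d=R.T@np.array([(p[0]-m["cx"])/m["fx"],(p[1]-m["cy"])/m["fy"],1.]); return -R.T@t,d/np.linalg.norm(d)
def onz(n,p,z):
    o,d=ray(n,p); return o+d*(z-o[2])/d[2]
def tri(ps,pt):
    A=np.zeros((3,3));b=np.zeros(3);rs=[ray("scene",ps),ray("top",pt)]
    for o,d in rs: P=np.eye(3)-np.outer(d,d);A+=P;b+=P@o
    X=np.linalg.solve(A,b); return X,[round(1e3*np.linalg.norm((np.eye(3)-np.outer(d,d))@(X-o)),1) for o,d in rs]
def proj(n,X):
    m=M[n]; c=np.array(m["R"])@X+m["t"]; return np.array([m["fx"]*c[0]/c[2]+m["cx"],m["fy"]*c[1]/c[2]+m["cy"]])
E
python3 - <<'E'
from h import *
T={}
for n,box in(("scene",(225,235,350,395)),("top",(170,230,310,305))):
    im=cv2.imread(f"pics/{n}0.png"); g=im.max(2)
    m=np.zeros_like(g);x0,y0,x1,y1=box; m[y0:y1,x0:x1]=(g[y0:y1,x0:x1]<75)*255
    c=max(cv2.findContours(m,0,2)[0],key=cv2.contourArea)
    h=cv2.convexHull(c); 
    for e in np.linspace(.005,.1,60):
        q=cv2.approxPolyDP(h,e*cv2.arcLength(h,True),True)
        if len(q)==4: break
    q=q[:,0].astype(float); P=c[:,0].astype(float); L=[]
    for i in range(4):
        a,b=q[i],q[(i+1)%4];u=(b-a)/np.linalg.norm(b-a);s=(P-a)@u;d=abs((P-a)@[-u[1],u[0]])
        k=(d<3)&(s>8)&(s<np.linalg.norm(b-a)-8)
        v=cv2.fitLine(P[k].astype(np.float32),cv2.DIST_HUBER,0,.01,.01).ravel(); L.append(np.cross([v[2],v[3],1],[v[2]+v[0],v[3]+v[1],1]))
    C=[]
    for i in range(4):
        x=np.cross(L[i-1],L[i]);C.append(x[:2]/x[2])
    C=np.array(C); print(n,len(q),C.round(1).tolist(),cv2.contourArea(c)); T[n]=C
def lab(C,top):
    # order TL,TR,BR,BL nearest to rough guesses
    G=[(180,258),(295,240),(301,285),(199,298)] if top else [(238,320),(306,247),(337,315),(278,382)]
    return [C[np.argmin(np.linalg.norm(C-g,axis=1))] for g in G]
X=[]
for s,t in zip(lab(T["scene"],0),lab(T["top"],1)):
    x,r=tri(s,t);X.append(x);print(x.round(4),r)
X=np.array(X)
print("sizes",[round(np.linalg.norm(X[i]-X[(i+1)%4]),4) for i in range(4)])
S=cv2.resize(cv2.imread("pics/scene0.png")[165:275,310:420],None,fx=3.6,fy=3.6,interpolation=2)
t=cv2.resize(cv2.imread("pics/top0.png")[195:290,365:500],None,fx=2.96,fy=2.96,interpolation=2)
A=np.zeros((400,800,3),np.uint8);A[:396,:396]=S;A[:t.shape[0],400:400+t.shape[1]]=t[:,:400];cv2.imwrite("pics/crop1.png",A)
E
```

```text
Traceback (most recent call last):
cv2.error: OpenCV(4.12.0) /io/opencv/modules/imgproc/src/linefit.cpp:50: error: (-215:Assertion failed) count > 0 in function 'fitLine2D_wods'
```

```bash
cat > tab.py <<'E'
from h import *
def corners(im,box,th=75):
    g=im.max(2);m=np.zeros_like(g);x0,y0,x1,y1=box; m[y0:y1,x0:x1]=(g[y0:y1,x0:x1]<th)*255
    c=max(cv2.findContours(m,cv2.RETR_EXTERNAL,cv2.CHAIN_APPROX_NONE)[0],key=cv2.contourArea);h=cv2.convexHull(c)
    for e in np.linspace(.005,.1,60):
        q=cv2.approxPolyDP(h,e*cv2.arcLength(h,True),True)
        if len(q)==4: break
    q=q[:,0].astype(float);P=c[:,0].astype(float);L=[]
    for i in range(4):
        a,b=q[i],q[(i+1)%4];u=(b-a)/np.linalg.norm(b-a);s=(P-a)@u;d=abs((P-a)@[-u[1],u[0]])
        k=(d<3)&(s>8)&(s<np.linalg.norm(b-a)-8)
        v=cv2.fitLine(P[k].astype(np.float32),cv2.DIST_HUBER,0,.01,.01).ravel(); L.append(np.cross([v[2],v[3],1],[v[2]+v[0],v[3]+v[1],1]))
    C=[np.cross(L[i-1],L[i]) for i in range(4)]
    return np.array([x[:2]/x[2] for x in C])
E
python3 - <<'E'
from tab import *
T={n:corners(cv2.imread(f"pics/{n}0.png"),b) for n,b in(("scene",(225,235,350,395)),("top",(170,230,310,305)))}
for n in T: print(n,T[n].round(1).tolist())
G={"top":[(180,258),(295,240),(301,285),(199,298)],"scene":[(238,320),(306,247),(337,315),(278,382)]}
lab=lambda n:[T[n][np.argmin(np.linalg.norm(T[n]-g,axis=1))] for g in G[n]]
X=[]
for s,t in zip(lab("scene"),lab("top")):
    x,r=tri(s,t);X.append(x);print(x.round(4),r)
X=np.array(X)
print("sizes",[round(np.linalg.norm(X[i]-X[(i+1)%4]),4) for i in range(4)])
S=cv2.resize(cv2.imread("pics/scene0.png")[165:275,310:420],None,fx=3.6,fy=3.6,interpolation=2)
t=cv2.resize(cv2.imread("pics/top0.png")[195:290,365:500],None,fx=2.96,fy=2.96,interpolation=2)
A=np.zeros((400,800,3),np.uint8);A[:396,:396]=S;A[:t.shape[0],400:400+t.shape[1]]=t[:,:400];cv2.imwrite("pics/crop1.png",A)
E
```

```text
scene [[304.9, 246.1], [333.6, 310.4], [275.8, 388.8], [236.1, 314.9]]
top [[300.8, 282.5], [199.0, 297.4], [178.6, 257.7], [294.2, 241.5]]
[0.5201 0.2923 0.1392] [np.float64(0.7), np.float64(0.7)]
[0.5559 0.0786 0.135 ] [np.float64(0.2), np.float64(0.2)]
[0.4918 0.0704 0.0034] [np.float64(0.2), np.float64(0.2)]
[0.4563 0.2827 0.0062] [np.float64(0.3), np.float64(0.3)]
sizes [np.float64(0.2167), np.float64(0.1466), np.float64(0.2153), np.float64(0.1479)]
```

View pics/crop1.png

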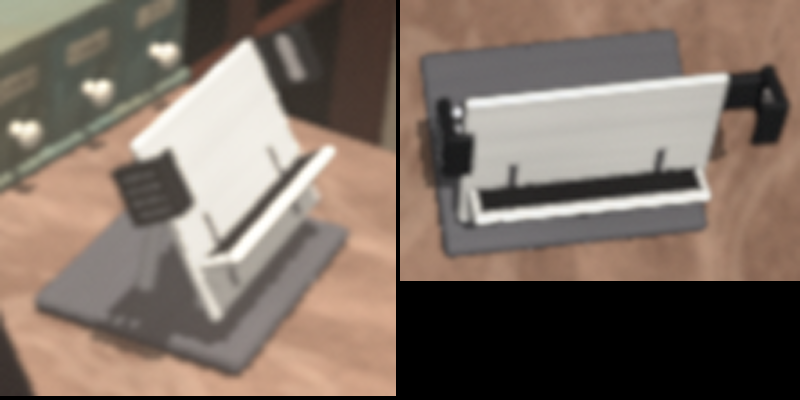

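The crops show the plate's face, with its top corners at about (347.5,206.7) and (378.9,176.7) in the scene view, and about (388,231) and (476,223) in the top view. The jaw and hook are the dark parts at its ends. The tablet measures 216 x 147 mm, which is the screen inset by about 2 mm, and its tilt is about 25 degrees, so I trust it. Next I plan the transit.

```bash
cat > plan.py <<'E'
from h import *
from scipy.spatial.transform import Rotation as Ro, Slerp
def frame(yaw,lean):  # tablet/cradle frame in world
    return Ro.from_euler("xyz",[0,lean,yaw],degrees=True)
TOOL=Ro.from_matrix(np.array([[0,1,0],[1,0,0],[0,0,-1.]]))  # tool axes in tablet frame
def pose():
    o=env.get_obs(); return np.array(o["tool_pos"]),Ro.from_euler("xyz",o["tool_rot"],degrees=True),o
def rows(p1,R1,n,nd=0,show=True,start=None):
    p0,R0=start or pose()[:2]; S=Slerp([0,1],Ro.concatenate([R0,R1])); P=p0;Q=R0
    print("dist mm",(1e3*np.linalg.norm(p1-p0)/n).round(1),"deg",np.degrees((R0.inv()*R1).magnitude()/n).round(2),"per row")
    for i in range(1,n+1):
        Pn=p0+(p1-p0)*i/n;Qn=S(i/n)
        print((1e3*Q.inv().apply(Pn-P)).round(nd).tolist(),(Q.inv()*Qn).as_rotvec().round(3).tolist()); 
        P,Q=Pn,Qn
E
python3 - <<'E'
from plan import *
Rt=frame(9.5,25); z=Rt.apply([0,0,1]);x=Rt.apply([1,0,0]);M=np.array([.506,.181,.073])
P=M+.0385*z+.001*x; print(P.round(4))
rows(P+.145*z,Rt*TOOL,15)
E
```

```text
[0.5229 0.1838 0.1075]
dist mm 56.0 deg 5.19 per row
[41.0, -38.0, -1.0] [0.025, -0.019, -0.085]
[44.0, -35.0, -1.0] [0.025, -0.019, -0.085]
[47.0, -31.0, -1.0] [0.025, -0.019, -0.085]
[49.0, -27.0, -1.0] [0.025, -0.019, -0.085]
[51.0, -23.0, -2.0] [0.025, -0.019, -0.085]
[53.0, -18.0, -2.0] [0.025, -0.019, -0.085]
[54.0, -14.0, -3.0] [0.025, -0.019, -0.085]
[55.0, -9.0, -3.0] [0.025, -0.019, -0.085]
[56.0, -5.0, -4.0] [0.025, -0.019, -0.085]
[56.0, -0.0, -5.0] [0.025, -0.019, -0.085]
[55.0, 4.0, -6.0] [0.025, -0.019, -0.085]
[55.0, 9.0, -8.0] [0.025, -0.019, -0.085]
[54.0, 13.0, -9.0] [0.025, -0.019, -0.085]
[52.0, 18.0, -10.0] [0.025, -0.019, -0.085]
[50.0, 22.0, -12.0] [0.025, -0.019, -0.085]
```

>>> {"api": "step_arm", "payload": {"moves": [{"dp":[41,-38,-10],"dr":[0.025,-0.019,-0.085],"fingers":0},{"dp":[44,-35,-10],"dr":[0.025,-0.019,-0.085],"fingers":0},{"dp":[47,-31,-10],"dr":[0.025,-0.019,-0.085],"fingers":0},{"dp":[49,-27,-5],"dr":[0.025,-0.019,-0.085],"fingers":0},{"dp":[51,-23,-2],"dr":[0.025,-0.019,-0.085],"fingers":0}], "squeeze": 45}}

```text
time_s: 0.72
tool_pos: [0.3814, -0.3262, 0.2594]
tool_rot: [-171.9, 3.8, 50.0]
force: [0.8, 0.8, -0.3]
grip_width: 0.0873
grasp_force: 0.0
```

>>> {"api": "step_arm", "payload": {"moves": [{"dp":[53,-18,-2],"dr":[0.025,-0.019,-0.085],"fingers":0},{"dp":[54,-14,-3],"dr":[0.025,-0.019,-0.085],"fingers":0},{"dp":[55,-9,-3],"dr":[0.025,-0.019,-0.085],"fingers":0},{"dp":[56,-5,-4],"dr":[0.025,-0.019,-0.085],"fingers":0},{"dp":[56,0,-5],"dr":[0.025,-0.019,-0.085],"fingers":0}]}}

```text
time_s: 1.35
tool_pos: [0.4839, -0.0658, 0.2639]
tool_rot: [-162.9, 3.8, 75.0]
force: [0.3, 0.0, 0.2]
grip_width: 0.0871
grasp_force: 0.0
```

>>> {"api": "step_arm", "payload": {"moves": [{"dp":[55,4,-6],"dr":[0.025,-0.019,-0.085],"fingers":0},{"dp":[55,9,-5],"dr":[0.025,-0.019,-0.085],"fingers":0},{"dp":[54,13,0],"dr":[0.025,-0.019,-0.085],"fingers":0},{"dp":[52,18,0],"dr":[0.025,-0.019,-0.085],"fingers":0},{"dp":[50,22,0],"dr":[0.025,-0.019,-0.085],"fingers":0}]}}

```text
time_s: 1.98
tool_pos: [0.5737, 0.1934, 0.2375]
tool_rot: [-154.8, 0.0, 99.6]
force: [1.1, -1.6, 0.3]
grip_width: 0.087
grasp_force: 0.0
```

Run:
```python
from plan import *
Rt=frame(9.5,25); z=Rt.apply([0,0,1]);x=Rt.apply([1,0,0]);M=np.array([.506,.181,.073])
P=M+.0385*z+.001*x
print(env.get_obs()["qpos"])
rows(P+.03*z,Rt*TOOL,5)
# holder from the first pictures
st=[(347.5,206.7),(378.9,176.7)]; tt=[(388,230.8),(475.6,223)]
for s,t in zip(st,tt):
    X,r=tri(s,t);print(X.round(4),r,onz("top",t,.139).round(4),onz("scene",s,.139).round(4))
im=cv2.imread("pics/top0.png")[205:285,365:500];cv2.imwrite("pics/ht.png",cv2.resize(im,(800,474),interpolation=cv2.INTER_CUBIC))
im=cv2.imread("pics/scene0.png")[170:260,335:415];cv2.imwrite("pics/hs.png",cv2.resize(im,(533,600),interpolation=cv2.INTER_CUBIC))
```

```text
[  3.89485707  37.91436272 -39.35226741  64.2068452   13.58846655
 108.59725853 -22.59842588]
dist mm 22.0 deg 0.05 per row
[-0.0, 2.0, 22.0] [-0.001, 0.0, 0.0]
[-0.0, 2.0, 22.0] [-0.001, 0.0, 0.0]
[-0.0, 2.0, 22.0] [-0.001, 0.0, 0.0]
[-0.0, 2.0, 22.0] [-0.001, 0.0, 0.0]
[-0.0, 2.0, 22.0] [-0.001, 0.0, 0.0]
[ 0.5797 -0.0986  0.1325] [np.float64(0.1), np.float64(0.1)] [ 0.5785 -0.0977  0.139 ] [ 0.5733 -0.0889  0.139 ]
[ 0.5982 -0.2637  0.1356] [np.float64(1.3), np.float64(1.3)] [ 0.5963 -0.2632  0.139 ] [ 0.596  -0.2569  0.139 ]
```

View pics/ht.png

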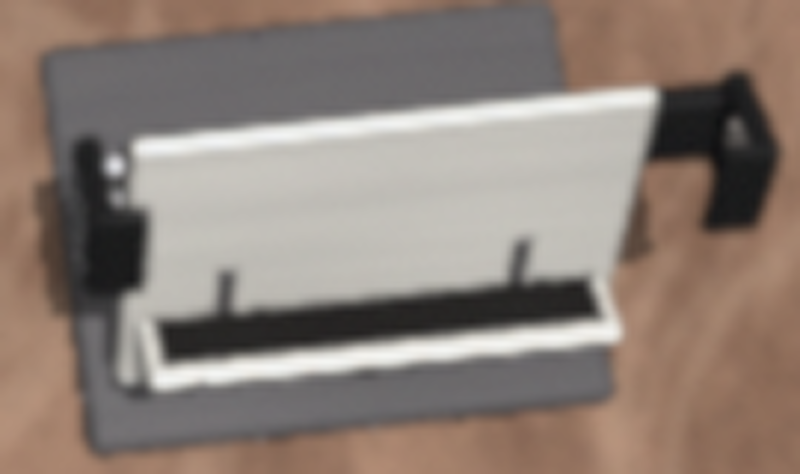

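View pics/hs.png

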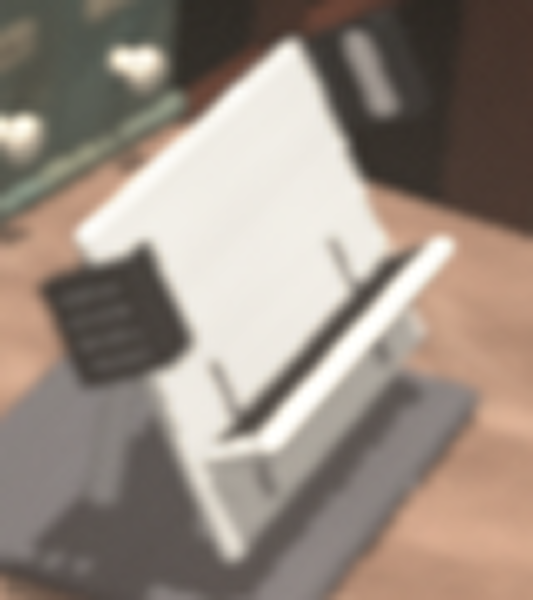

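The enlarged top view puts the plate face's top edge from (387.8,231.2) to (475.5,221.9), and the ledge front from (390.3,270.5) to (469.6,261.5). In the enlarged scene view the plate's top corners are at about (347,206) and (379.7,176.3). The two cameras disagree by a few mm, so I'll use the top view at the known heights and then check against the held tablet.

Run:
```python
from plan import *
T=[(178.6,257.7),(294.2,241.5),(300.8,282.5),(199,297.4)]
S=[(236.1,314.9),(304.9,246.1),(333.6,310.4),(275.8,388.8)]
for n,Q in(("top",T),("scene",S)):
    X=np.array([onz(n,q,h) for q,h in zip(Q,(.1429,.1429,.006,.006))])
    print(n,X.round(4).tolist(),"mean",X.mean(0).round(4),"yaw",np.degrees(np.arctan2(-(X[0]-X[1]+X[3]-X[2])[0],(X[0]-X[1]+X[3]-X[2])[1])).round(2))
a,b=onz("top",(387.8,231.2),.139),onz("top",(475.5,221.9),.139)
yaw=np.arctan2(b[0]-a[0],a[1]-b[1]);c=(a+b)/2;Rc=frame(np.degrees(yaw),30)
print("cradle yaw",np.degrees(yaw).round(2),"width",np.linalg.norm(a-b),"origin",(c-Rc.apply([0,0,.097])).round(4))
for l in(0,.015):
    for p,y in(((390.3,270.5),.08),((469.6,261.5),-.08)):
        O=c-Rc.apply([0,0,.097]);print(l,proj("top",O+Rc.apply([-.028,y,l])).round(1),p)
```

```text
top [[0.5201, 0.2917, 0.1429], [0.5543, 0.078, 0.1429], [0.4915, 0.0702, 0.006], [0.4566, 0.283, 0.006]] mean [0.5056 0.1807 0.0745] yaw 9.2
scene [[0.5162, 0.2947, 0.1429], [0.5487, 0.0877, 0.1429], [0.4904, 0.0728, 0.006], [0.4562, 0.2824, 0.006]] mean [0.5029 0.1844 0.0745] yaw 9.11
cradle yaw 7.13 width 0.16706978977760328 origin [ 0.5399 -0.1863  0.055 ]
0 [390.  273.6] (390.3, 270.5)
0 [469.4 265.1] (469.6, 261.5)
0.015 [390.3 269.1] (390.3, 270.5)
0.015 [470.6 260.4] (469.6, 261.5)
```

>>> {"api": "step_arm", "payload": {"moves": [{"dp":[0,2,20],"dr":[0,0,0],"fingers":0},{"dp":[0,2,20],"dr":[0,0,0],"fingers":0},{"dp":[0,2,20],"dr":[0,0,0],"fingers":0},{"dp":[0,2,20],"dr":[0,0,0],"fingers":0},{"dp":[0,2,20],"dr":[0,0,0],"fingers":0}]}}

```text
time_s: 2.6
tool_pos: [0.5397, 0.1864, 0.1423]
tool_rot: [-154.8, 0.0, 99.5]
force: [-0.5, 0.1, 0.3]
grip_width: 0.0873
grasp_force: 0.0
```

>>> {"api": "step_arm", "payload": {"moves": [{"dp":[0,-2,0],"dr":[0,0,0],"fingers":0.66},{"dp":[0,0,0],"dr":[0,0,0],"fingers":0.66},{"dp":[0,0,0],"dr":[0,0,0],"fingers":0.66},{"dp":[0,0,0],"dr":[0,0,0],"fingers":0.66},{"dp":[0,0,0],"dr":[0,0,0],"fingers":0.66}]}}

```text
time_s: 3.22
tool_pos: [0.5385, 0.1865, 0.1446]
tool_rot: [-154.9, 0.0, 99.5]
force: [-1.0, 0.4, 0.2]
grip_width: 0.0451
grasp_force: 0.0
```

Run:
```python
from plan import *
for n,b in(("scene",(215,215,375,335)),("top",(160,175,340,310))):
    im=cv2.cvtColor(env.read_camera(n),4); cv2.imwrite(f"pics/{n}1.png",im)
    c=im[b[1]:b[3],b[0]:b[2]];  globals()[n]=cv2.resize(c,None,fx=398/(b[2]-b[0]),fy=398/(b[2]-b[0]),interpolation=2)
h=max(len(scene),len(top));A=np.zeros((h,800,3),np.uint8);A[:len(scene),:398]=scene;A[:len(top),400:798]=top;cv2.imwrite("pics/crop2.png",A)
print(env.get_obs()["grip_width"])
```

```text
0.037146167707081255
```

View pics/crop2.png

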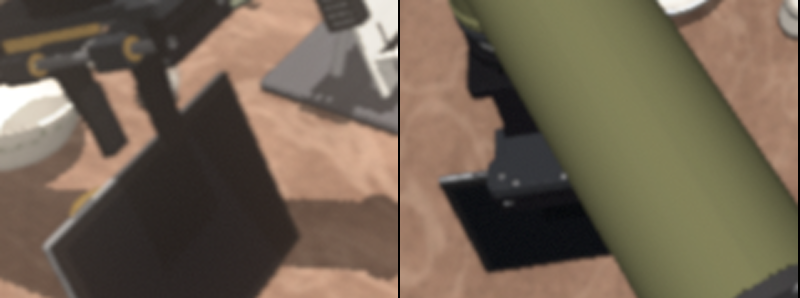

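The crop shows the two fingers straddling the tablet's top edge: back tip at about (113,152), front tip at about (172,138), edge middle at about (137,160). The lid sits behind and below. I go down 33 mm.

>>> {"api": "step_arm", "payload": {"moves": [{"dp":[0,0,0],"dr":[0,0,0],"fingers":0.66},{"dp":[0,0,8],"dr":[0,0,0],"fingers":0.66},{"dp":[0,0,9],"dr":[0,0,0],"fingers":0.66},{"dp":[0,0,8],"dr":[0,0,0],"fingers":0.66},{"dp":[0,0,8],"dr":[0,0,0],"fingers":0.66}]}}

```text
time_s: 3.95
tool_pos: [0.5241, 0.1839, 0.1138]
tool_rot: [-154.8, 0.0, 99.5]
force: [-0.1, 0.0, 0.4]
grip_width: 0.0296
grasp_force: 0.0
```

>>> {"api": "step_arm", "payload": {"moves": [{"dp":[0,0,0],"dr":[0,0,0],"fingers":0.7},{"dp":[0,0,0],"dr":[0,0,0],"fingers":0.74},{"dp":[0,0,0],"dr":[0,0,0],"fingers":0.78},{"dp":[0,0,0],"dr":[0,0,0],"fingers":0.82},{"dp":[0,0,0],"dr":[0,0,0],"fingers":0.86}]}}

```text
time_s: 4.58
tool_pos: [0.5249, 0.1842, 0.1146]
tool_rot: [-154.9, 0.0, 99.5]
force: [1.2, -0.3, -0.8]
grip_width: 0.0138
grasp_force: 0.5
```

>>> {"api": "step_arm", "payload": {"moves": [{"dp":[0,0,0],"dr":[0,0,0],"fingers":0.9},{"dp":[0,0,0],"dr":[0,0,0],"fingers":0.94},{"dp":[0,0,0],"dr":[0,0,0],"fingers":1},{"dp":[0,0,0],"dr":[0,0,0],"fingers":1},{"dp":[0,0,0],"dr":[0,0,0],"fingers":1}]}}

```text
time_s: 5.2
tool_pos: [0.5243, 0.1839, 0.1142]
tool_rot: [-154.8, 0.0, 99.5]
force: [0.1, 0.5, -3.8]
grip_width: 0.0097
grasp_force: 44.9
```

Grip is good: 9.7 mm width, 45 N. I lift straight up, which moves the tablet away from the lid.

>>> {"api": "step_arm", "payload": {"moves": [{"dp":[0,-2,-4],"dr":[0,0,0],"fingers":1},{"dp":[0,-5,-11],"dr":[0,0,0],"fingers":1},{"dp":[0,-10,-22],"dr":[0,0,0],"fingers":1},{"dp":[0,-14,-30],"dr":[0,0,0],"fingers":1},{"dp":[0,-14,-30],"dr":[0,0,0],"fingers":1}]}}

```text
time_s: 5.82
tool_pos: [0.525, 0.1843, 0.2234]
tool_rot: [-154.9, 0.0, 99.5]
force: [0.0, -0.1, -3.9]
grip_width: 0.0094
grasp_force: 44.9
```

```bash
cat >> plan.py <<'E'
OC=np.array([.5399,-.1863,.055]);RC=frame(7.13,30);ZT=.1215;YT=0.
def tgt(x,y,z,phi):  # mm, tablet origin in cradle frame -> TCP pose
    Rt=RC*Ro.from_euler("z",phi,degrees=True)
    return OC+RC.apply(np.array([x,y,z])/1e3)+Rt.apply([0,YT,ZT]),Rt*TOOL
def where(): # tablet pose in cradle frame from the measured tool
    p,R,o=pose();Rt=R*TOOL.inv();O=p-Rt.apply([0,YT,ZT]);r=RC.inv()*Rt
    print("t",round(o["time_s"],2),"cradle mm",(1e3*RC.inv().apply(O-OC)).round(1),"rot",r.as_rotvec(degrees=True).round(1),"F(cradle)",RC.inv().apply(o["force"]).round(1),"Tq",RC.inv().apply(o["wrist_torque"]).round(2),"w",round(o["grip_width"],4),"q",np.round(o["qpos"],0))
E
python3 - <<'E'
from plan import *
where(); rows(*tgt(-75,-33,70,-8),8)
E
```

```text
t 5.83 cradle mm [-46.8 367.4  40.4] rot [-1.1 -4.9  2.1] F(cradle) [ 1.9 -0.1 -3.4] Tq [ 0.02 -1.08 -0.03] w 0.0094 q [  8.  32. -41.  75.  11. 104. -23.]
dist mm 50.5 deg 1.41 per row
[-50.0, -4.0, -3.0] [0.011, 0.002, 0.022]
[-50.0, -3.0, -3.0] [0.011, 0.002, 0.022]
[-50.0, -2.0, -3.0] [0.011, 0.002, 0.022]
[-50.0, -1.0, -3.0] [0.011, 0.002, 0.022]
[-50.0, 1.0, -3.0] [0.011, 0.002, 0.022]
[-50.0, 2.0, -3.0] [0.011, 0.002, 0.022]
[-50.0, 3.0, -4.0] [0.011, 0.002, 0.022]
[-50.0, 4.0, -4.0] [0.011, 0.002, 0.022]
```

>>> {"api": "step_arm", "payload": {"moves": [{"dp":[-30,-6,-3],"dr":[0.011,0.002,0.022],"fingers":1},{"dp":[-50,-5,-3],"dr":[0.011,0.002,0.022],"fingers":1},{"dp":[-50,-2,-3],"dr":[0.011,0.002,0.022],"fingers":1},{"dp":[-50,-1,-3],"dr":[0.011,0.002,0.022],"fingers":1},{"dp":[-50,1,-3],"dr":[0.011,0.002,0.022],"fingers":1}]}}

```text
time_s: 6.45
tool_pos: [0.5481, -0.0458, 0.2459]
tool_rot: [-151.9, 2.3, 93.6]
force: [0.4, -0.4, -4.1]
grip_width: 0.0094
grasp_force: 44.9
```

>>> {"api": "step_arm", "payload": {"moves": [{"dp":[-50,2,-3],"dr":[0.011,0.002,0.022],"fingers":1},{"dp":[-50,3,-4],"dr":[0.011,0.002,0.022],"fingers":1},{"dp":[-50,4,-4],"dr":[0.011,0.002,0.022],"fingers":1},{"dp":[-20,1,-1],"dr":[0,0,0],"fingers":1},{"dp":[0,0,0],"dr":[0,0,0],"fingers":1}]}}

```text
time_s: 7.08
tool_pos: [0.5688, -0.2145, 0.2593]
tool_rot: [-150.2, 3.9, 90.0]
force: [-0.1, 0.8, -4.4]
grip_width: 0.0095
grasp_force: 44.9
```

Run:
```python
from plan import *
where(); rows(*tgt(-75,-33,28,-8),5,1)
for n,b in(("scene",(300,110,460,270)),("top",(300,140,520,310))):
    im=cv2.cvtColor(env.read_camera(n),4); cv2.imwrite(f"pics/{n}2.png",im)
    c=im[b[1]:b[3],b[0]:b[2]];  globals()[n]=cv2.resize(c,None,fx=398/(b[2]-b[0]),fy=398/(b[2]-b[0]),interpolation=2)
h=max(len(scene),len(top));A=np.zeros((h,800,3),np.uint8);A[:len(scene),:398]=scene;A[:len(top),400:798]=top;cv2.imwrite("pics/crop3.png",A)
```

```text
t 7.08 cradle mm [-80.5 -31.1  68.1] rot [ 0.2  0.1 -8.1] F(cradle) [ 2.2  0.8 -3.8] Tq [ 0.12 -1.24 -0.01] w 0.0095 q [ 29.  38. -29.  61.  23. 115.   4.]
dist mm 8.1 deg 0.05 per row
[-0.2, 1.1, 8.0] [-0.0, -0.001, -0.0]
[-0.2, 1.1, 8.0] [-0.0, -0.001, -0.0]
[-0.2, 1.1, 8.0] [-0.0, -0.001, -0.0]
[-0.1, 1.1, 8.0] [-0.0, -0.001, -0.0]
[-0.1, 1.1, 8.0] [-0.0, -0.001, -0.0]
```

View pics/crop3.png

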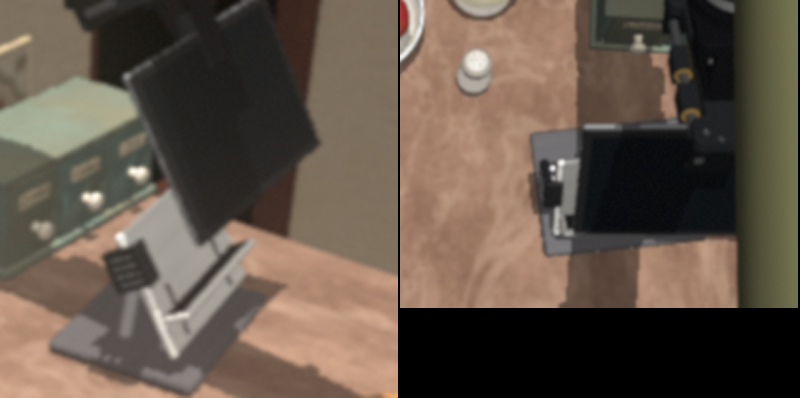

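The crop shows the tablet held square in front of the holder. Its scene-view corners are TL (351.5,140.6), BL (383.2,206.5) and BR (427.8,167.1), with the left edge near (398,269) in the top view. The shaker is untouched. I compare the predicted corners with the seen ones.

Run:
```python
from plan import *
p,R,o=pose();Rt=R*TOOL.inv();O=p-Rt.apply([0,YT,ZT])
pts={k:O+Rt.apply(np.array(v)/1e3) for k,v in dict(TL=(-5,110,155),BL=(-5,110,0),BR=(-5,-110,0),TLb=(5,110,155)).items()}
obs={"scene":dict(TL=(351.5,140.6),BL=(383.2,206.5),BR=(427.8,167.1)),"top":dict(BL=(397.8,268.8),TLb=(401.2,209.1))}
for n in obs:
    for k in obs[n]: print(n,k,proj(n,pts[k]).round(1),obs[n][k])
for k,v in dict(plTL=(0,85,97),plTR=(0,-85,97),plBL=(0,85,-27),lip=(-21.5,82,70)).items():
    X=OC+RC.apply(np.array(v)/1e3);print(k,"scene",proj("scene",X).round(1),"top",proj("top",X).round(1))
im=cv2.imread("pics/scene2.png").max(2)
print("left edge/BL/bottom profile rows:")
for r in(150,165,180,195):print(r,im[r,340:385].tolist())
im=cv2.imread("pics/top2.png").max(2)
for r in(220,240,260):print(r,im[r,385:415].tolist())
print(im[255:285,430].tolist())
```

```text
scene TL [350.3 139.5] (351.5, 140.6)
scene BL [380.8 208.7] (383.2, 206.5)
scene BR [428.2 167.1] (427.8, 167.1)
top BL [394.9 269.6] (397.8, 268.8)
top TLb [400.  206.7] (401.2, 209.1)
plTL scene [347.7 204.8] top [387.1 231.3]
plTR scene [379.6 175.3] top [476.3 221.8]
plBL scene [370.6 254.2] top [384.6 270.9]
lip scene [361.5 213.2] top [390. 249.]
left edge/BL/bottom profile rows:
150 [171, 171, 170, 172, 172, 173, 173, 173, 173, 173, 171, 166, 148, 123, 102, 82, 62, 52, 50, 45, 40, 39, 40, 38, 40, 38, 38, 36, 36, 35, 35, 35, 34, 34, 33, 33, 34, 33, 33, 34, 33, 33, 32, 31, 32]
165 [105, 94, 87, 83, 82, 83, 84, 84, 83, 84, 85, 90, 101, 114, 123, 128, 133, 127, 109, 91, 91, 88, 71, 57, 52, 50, 44, 41, 42, 41, 38, 40, 38, 37, 36, 36, 36, 36, 37, 36, 36, 35, 36, 37, 35]
180 [76, 76, 80, 82, 83, 84, 82, 83, 86, 89, 97, 124, 165, 198, 224, 236, 235, 220, 184, 140, 89, 52, 36, 35, 40, 55, 75, 85, 77, 62, 53, 52, 48, 45, 44, 44, 41, 39, 41, 39, 38, 41, 40, 40, 40]
195 [98, 118, 141, 150, 147, 135, 119, 110, 120, 143, 165, 174, 165, 149, 146, 155, 165, 173, 176, 174, 167, 163, 163, 164, 164, 165, 165, 165, 164, 165, 164, 154, 132, 106, 86, 71, 59, 55, 53, 48, 47, 45, 45, 44, 42]
220 [115, 115, 114, 114, 115, 115, 116, 115, 115, 114, 114, 111, 95, 73, 64, 52, 36, 30, 30, 29, 27, 23, 20, 21, 20, 19, 20, 20, 21, 21]
240 [80, 82, 100, 110, 110, 116, 128, 132, 132, 132, 131, 128, 107, 70, 39, 30, 29, 29, 28, 24, 20, 20, 20, 19, 19, 20, 18, 21, 20, 19]
260 [144, 179, 173, 146, 138, 122, 85, 44, 30, 31, 34, 34, 30, 29, 29, 29, 25, 21, 19, 19, 20, 20, 20, 17, 15, 13, 15, 14, 14, 13]
[14, 15, 14, 14, 14, 14, 15, 15, 12, 15, 14, 16, 17, 27, 46, 60, 64, 65, 65, 63, 62, 71, 88, 99, 102, 102, 102, 104, 105, 104]
```

Predicted and seen corners agree within about 2 px, so the geometry holds. I lower to z=28 in the cradle frame, then move in.

>>> {"api": "step_arm", "payload": {"moves": [{"dp":[0,1,8],"dr":[0,0,0],"fingers":1},{"dp":[0,1,8],"dr":[0,0,0],"fingers":1},{"dp":[0,1,8],"dr":[0,0,0],"fingers":1},{"dp":[0,1,8],"dr":[0,0,0],"fingers":1},{"dp":[0,1,8],"dr":[0,0,0],"fingers":1}]}}

```text
time_s: 7.8
tool_pos: [0.553, -0.2161, 0.2214]
tool_rot: [-150.1, 3.9, 90.2]
force: [0.7, -0.9, -4.3]
grip_width: 0.0093
grasp_force: 44.9
```

Run:
```python
from plan import *
where(); rows(*tgt(-30,-35,28,-8),5,1)
```

```text
t 7.8 cradle mm [-75.5 -31.   27.2] rot [ 0.1  0.1 -8. ] F(cradle) [ 2.7 -1.  -3.4] Tq [-0.04 -1.26 -0.02] w 0.0093 q [ 30.  36. -29.  67.  22. 110.   3.]
dist mm 9.1 deg 0.04 per row
[0.5, 9.1, -0.2] [-0.001, -0.0, 0.0]
[0.5, 9.1, -0.2] [-0.001, -0.0, 0.0]
[0.5, 9.1, -0.2] [-0.001, -0.0, 0.0]
[0.5, 9.1, -0.2] [-0.001, -0.0, 0.0]
[0.5, 9.1, -0.2] [-0.001, -0.0, 0.0]
```

>>> {"api": "step_arm", "payload": {"moves": [{"dp":[0.5,9,0],"dr":[0,0,0],"fingers":1},{"dp":[0.5,9,0],"dr":[0,0,0],"fingers":1},{"dp":[0.5,9,0],"dr":[0,0,0],"fingers":1},{"dp":[0.5,9,0],"dr":[0,0,0],"fingers":1},{"dp":[0.5,9,0],"dr":[0,0,0],"fingers":1}]}}

```text
time_s: 8.43
tool_pos: [0.593, -0.2148, 0.199]
tool_rot: [-150.1, 3.9, 90.2]
force: [0.5, -0.3, -3.7]
grip_width: 0.0097
grasp_force: 44.9
```

Run:
```python
from plan import *
where(); rows(*tgt(-18,-36,28,-8),8,1)
```

```text
t 8.43 cradle mm [-29.7 -34.6  27.7] rot [ 0.1  0.1 -8. ] F(cradle) [ 2.2 -0.3 -3. ] Tq [-0.   -1.26 -0.03] w 0.0097 q [ 27.  42. -28.  61.  24. 111.   2.]
dist mm 1.4 deg 0.02 per row
[0.1, 1.4, -0.0] [-0.0, -0.0, 0.0]
[0.1, 1.4, -0.0] [-0.0, -0.0, 0.0]
[0.1, 1.4, -0.0] [-0.0, -0.0, 0.0]
[0.1, 1.4, -0.0] [-0.0, -0.0, 0.0]
[0.1, 1.4, -0.0] [-0.0, -0.0, 0.0]
[0.1, 1.4, -0.0] [-0.0, -0.0, 0.0]
[0.1, 1.4, -0.0] [-0.0, -0.0, 0.0]
[0.1, 1.4, -0.0] [-0.0, -0.0, 0.0]
```

>>> {"api": "step_arm", "payload": {"moves": [{"dp":[0,1.5,0],"dr":[0,0,0],"fingers":1},{"dp":[0,1.5,0],"dr":[0,0,0],"fingers":1},{"dp":[0,1.5,0],"dr":[0,0,0],"fingers":1},{"dp":[0,1.5,0],"dr":[0,0,0],"fingers":1},{"dp":[0,0,0],"dr":[0,0,0],"fingers":1}]}}

```text
time_s: 9.05
tool_pos: [0.5975, -0.2152, 0.1965]
tool_rot: [-150.1, 3.9, 90.2]
force: [-0.0, -0.8, -4.7]
grip_width: 0.0096
grasp_force: 44.9
```

```bash
python3 -c "
from plan import *
where()"
```

```text
t 9.05 cradle mm [-24.6 -35.5  27.8] rot [ 0.1  0.1 -8. ] F(cradle) [ 2.3 -0.8 -4.2] Tq [-0.02 -1.2   0.06] w 0.0096 q [ 27.  43. -28.  60.  24. 111.   2.]
```

>>> {"api": "step_arm", "payload": {"moves": [{"dp":[0,1,0],"dr":[0,0,0],"fingers":1},{"dp":[0,1,0],"dr":[0,0,0],"fingers":1},{"dp":[0,0,0],"dr":[0,0,0],"fingers":1},{"dp":[0,0,0],"dr":[0,0,0],"fingers":1},{"dp":[0,0,0],"dr":[0,0,0],"fingers":1}]}}

```text
time_s: 9.68
tool_pos: [0.5992, -0.2152, 0.1954]
tool_rot: [-150.1, 3.9, 90.2]
force: [-0.5, 0.2, -3.5]
grip_width: 0.0097
grasp_force: 44.9
```

```bash
python3 -c "
from plan import *
where()"
```

```text
t 9.68 cradle mm [-22.6 -35.8  27.8] rot [ 0.1  0.1 -8. ] F(cradle) [ 1.4  0.3 -3.3] Tq [-0.04 -1.2  -0.03] w 0.0097 q [ 27.  43. -28.  59.  24. 111.   2.]
```

>>> {"api": "step_arm", "payload": {"moves": [{"dp":[0,1,0],"dr":[0,0,0],"fingers":1},{"dp":[0,1,0],"dr":[0,0,0],"fingers":1},{"dp":[0,0,0],"dr":[0,0,0],"fingers":1},{"dp":[0,0,0],"dr":[0,0,0],"fingers":1},{"dp":[0,0,0],"dr":[0,0,0],"fingers":1}]}}

```text
time_s: 10.3
tool_pos: [0.601, -0.2153, 0.1944]
tool_rot: [-150.1, 3.9, 90.2]
force: [0.0, -0.3, -4.2]
grip_width: 0.0099
grasp_force: 44.9
```

```bash
python3 -c "
from plan import *
where()"
```

```text
t 10.3 cradle mm [-20.6 -36.1  27.8] rot [ 0.1  0.1 -8. ] F(cradle) [ 2.1 -0.3 -3.6] Tq [-0.04 -1.2  -0.06] w 0.0099 q [ 27.  43. -28.  59.  24. 111.   2.]
```

>>> {"api": "step_arm", "payload": {"moves": [{"dp":[0,1,0],"dr":[0,0,0],"fingers":1},{"dp":[0,0.5,0],"dr":[0,0,0],"fingers":1},{"dp":[0,0,0],"dr":[0,0,0],"fingers":1},{"dp":[0,0,0],"dr":[0,0,0],"fingers":1},{"dp":[0,0,0],"dr":[0,0,0],"fingers":1}]}}

```text
time_s: 10.92
tool_pos: [0.6022, -0.2153, 0.1937]
tool_rot: [-150.1, 3.9, 90.2]
force: [-0.4, -1.0, -4.2]
grip_width: 0.0097
grasp_force: 44.9
```

```bash
python3 -c "
from plan import *
where()"
```

```text
t 10.93 cradle mm [-19.2 -36.3  27.7] rot [ 0.1  0.1 -8. ] F(cradle) [ 1.6 -0.9 -3.9] Tq [-0.02 -1.07  0.05] w 0.0097 q [ 27.  43. -28.  59.  24. 111.   2.]
```

>>> {"api": "step_arm", "payload": {"moves": [{"dp":[0,1,0],"dr":[0,0,0],"fingers":1},{"dp":[0,1,0],"dr":[0,0,0],"fingers":1},{"dp":[0,0,0],"dr":[0,0,0],"fingers":1},{"dp":[0,0,0],"dr":[0,0,0],"fingers":1},{"dp":[0,0,0],"dr":[0,0,0],"fingers":1}]}}

```text
time_s: 11.55
tool_pos: [0.6037, -0.2154, 0.1929]
tool_rot: [-150.1, 3.9, 90.2]
force: [-3.2, -1.1, -1.2]
grip_width: 0.0097
grasp_force: 45.1
```

```bash
python3 -c "
from plan import *
where()"
```

```text
t 11.55 cradle mm [-17.6 -36.6  27.7] rot [ 0.1  0.2 -8. ] F(cradle) [-2.2 -0.7 -2.7] Tq [ 0.07 -0.13  0.39] w 0.0097 q [ 27.  44. -28.  59.  24. 112.   2.]
```

Contact with the plate's left side is clear: -4 N in x and +0.4 N m about z. The face therefore lies about 1.3 mm deeper than the camera put it. I correct the frame, back off, and plan the push on the jaw.

```bash
cat >> plan.py <<'E'
OC=OC+RC.apply([.0013,0,0])
E
python3 - <<'E'
from plan import *
where(); rows(*tgt(-22.8,-36.6,28,-8),2,1)
rows(*tgt(-22.8,16.5,28,-8),10,1,start=tgt(-22.8,-36.6,28,-8))
E
```

```text
t 11.55 cradle mm [-18.9 -36.6  27.7] rot [ 0.1  0.2 -8. ] F(cradle) [-2.2 -0.7 -2.7] Tq [ 0.07 -0.13  0.39] w 0.0097 q [ 27.  44. -28.  59.  24. 112.   2.]
dist mm 2.1 deg 0.1 per row
[-0.2, -2.1, -0.1] [-0.002, -0.001, 0.0]
[-0.2, -2.1, -0.1] [-0.002, -0.001, 0.0]
dist mm 5.3 deg 0.0 per row
[5.3, -0.7, -0.0] [0.0, 0.0, 0.0]
[5.3, -0.7, -0.0] [0.0, 0.0, 0.0]
[5.3, -0.7, -0.0] [0.0, 0.0, 0.0]
[5.3, -0.7, -0.0] [0.0, 0.0, 0.0]
[5.3, -0.7, -0.0] [0.0, 0.0, 0.0]
[5.3, -0.7, -0.0] [0.0, 0.0, 0.0]
[5.3, -0.7, -0.0] [0.0, 0.0, 0.0]
[5.3, -0.7, -0.0] [0.0, 0.0, 0.0]
[5.3, -0.7, -0.0] [0.0, 0.0, 0.0]
[5.3, -0.7, -0.0] [0.0, 0.0, 0.0]
```

>>> {"api": "step_arm", "payload": {"moves": [{"dp":[0,-2.2,0],"dr":[0,0,0],"fingers":1},{"dp":[0,-2.2,0],"dr":[0,0,0],"fingers":1},{"dp":[5,-0.7,0],"dr":[0,0,0],"fingers":1},{"dp":[5,-0.7,0],"dr":[0,0,0],"fingers":1},{"dp":[4,-0.6,0],"dr":[0,0,0],"fingers":1}]}}

```text
time_s: 12.18
tool_pos: [0.5986, -0.2004, 0.1949]
tool_rot: [-150.1, 3.9, 90.2]
force: [0.2, 1.1, -4.3]
grip_width: 0.0093
grasp_force: 44.9
```

```bash
python3 -c "
from plan import *
where()"
```

```text
t 12.18 cradle mm [-22.5 -21.1  27.9] rot [ 0.1  0.1 -7.9] F(cradle) [ 2.4  1.1 -3.6] Tq [ 0.01 -1.19  0.02] w 0.0093 q [ 26.  42. -28.  60.  24. 111.   1.]
```

>>> {"api": "step_arm", "payload": {"moves": [{"dp":[3,-0.4,0],"dr":[0,0,0],"fingers":1},{"dp":[3,-0.4,0],"dr":[0,0,0],"fingers":1},{"dp":[3,-0.4,0],"dr":[0,0,0],"fingers":1},{"dp":[2,-0.3,0],"dr":[0,0,0],"fingers":1},{"dp":[0,0,0],"dr":[0,0,0],"fingers":1}]}}

```text
time_s: 12.8
tool_pos: [0.5971, -0.1902, 0.1949]
tool_rot: [-150.1, 3.9, 90.2]
force: [0.8, -2.5, -3.9]
grip_width: 0.0098
grasp_force: 44.9
```

```bash
python3 -c "
from plan import *
where()"
```

```text
t 12.8 cradle mm [-22.8 -10.8  27.8] rot [ 0.1  0.1 -8. ] F(cradle) [ 2.4 -2.6 -3.1] Tq [-0.52 -1.3  -0.06] w 0.0098 q [ 26.  42. -29.  61.  23. 111.   0.]
```

Jaw contact felt: about -2 N in y, as the spring should give. I push on to about 34 mm.

>>> {"api": "step_arm", "payload": {"moves": [{"dp":[4,-0.6,0],"dr":[0,0,0],"fingers":1},{"dp":[4,-0.6,0],"dr":[0,0,0],"fingers":1},{"dp":[4,-0.6,0],"dr":[0,0,0],"fingers":1},{"dp":[4,-0.6,0],"dr":[0,0,0],"fingers":1},{"dp":[4,-0.6,0],"dr":[0,0,0],"fingers":1}]}}

```text
time_s: 13.42
tool_pos: [0.5945, -0.1701, 0.1951]
tool_rot: [-150.1, 3.9, 90.2]
force: [0.7, -2.8, -3.6]
grip_width: 0.0095
grasp_force: 44.9
```

>>> {"api": "step_arm", "payload": {"moves": [{"dp":[4,-0.6,0],"dr":[0,0,0],"fingers":1},{"dp":[3,-0.4,0],"dr":[0,0,0],"fingers":1},{"dp":[0,0,0],"dr":[0,0,0],"fingers":1},{"dp":[0,0,0],"dr":[0,0,0],"fingers":1},{"dp":[0,0,0],"dr":[0,0,0],"fingers":1}]}}

```text
time_s: 14.05
tool_pos: [0.5935, -0.1633, 0.1951]
tool_rot: [-150.1, 3.9, 90.1]
force: [1.1, -2.8, -4.6]
grip_width: 0.0099
grasp_force: 44.9
```

Run:
```python
from plan import *
where()
for n,b in(("scene",(310,110,450,270)),("top",(340,180,510,310))):
    im=cv2.cvtColor(env.read_camera(n),4); cv2.imwrite(f"pics/{n}3.png",im)
    c=im[b[1]:b[3],b[0]:b[2]];  globals()[n]=cv2.resize(c,None,fx=398/(b[2]-b[0]),fy=398/(b[2]-b[0]),interpolation=2)
h=max(len(scene),len(top));A=np.zeros((h,800,3),np.uint8);A[:len(scene),:398]=scene;A[:len(top),400:798]=top;cv2.imwrite("pics/crop4.png",A)
p,R,o=pose();Rt=R*TOOL.inv();O=p-Rt.apply([0,YT,ZT])
for k,v in dict(TL=(-5,110,155),BL=(-5,110,0),BR=(-5,-110,0),TR=(-5,-110,155)).items():
    X=O+Rt.apply(np.array(v)/1e3);print(k,proj("scene",X).round(1),proj("top",X).round(1))
```

```text
t 14.05 cradle mm [-23.   16.4  27.8] rot [ 0.1  0.1 -8. ] F(cradle) [ 2.9 -2.9 -3.6] Tq [-0.93 -1.44 -0.09] w 0.0099 q [ 25.  41. -29.  63.  22. 110.  -2.]
TL [325.4 174.3] [367.  205.8]
BL [356.6 240.7] [365.9 260.9]
BR [406.6 195.6] [479.8 261.4]
TR [381.5 136.1] [496.4 205.4]
```

View pics/crop4.png

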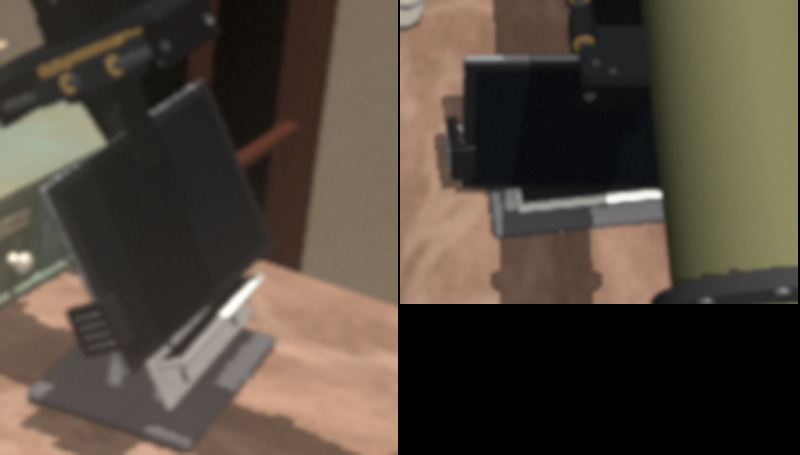

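The crop shows the tablet's left edge against the pushed-out jaw, with the jaw at (95,325) in the crop. The corners lie within a few px of prediction, so the tablet has not turned in the grip. Next is the swing.

Run:
```python
from plan import *
rows(*tgt(-7,16.5,28,0),6,1)
```

```text
dist mm 2.6 deg 1.33 per row
[0.4, 2.6, -0.0] [-0.0, -0.0, -0.023]
[0.4, 2.6, -0.0] [-0.0, -0.0, -0.023]
[0.3, 2.6, -0.0] [-0.0, -0.0, -0.023]
[0.2, 2.6, -0.0] [-0.0, -0.0, -0.023]
[0.2, 2.6, -0.0] [-0.0, -0.0, -0.023]
[0.1, 2.6, -0.0] [-0.0, -0.0, -0.023]
```

>>> {"api": "step_arm", "payload": {"moves": [{"dp":[0.4,2.6,0],"dr":[0,0,-0.023],"fingers":1},{"dp":[0.4,2.6,0],"dr":[0,0,-0.023],"fingers":1},{"dp":[0.3,2.6,0],"dr":[0,0,-0.023],"fingers":1},{"dp":[0,0,0],"dr":[0,0,0],"fingers":1},{"dp":[0,0,0],"dr":[0,0,0],"fingers":1}]}}

```text
time_s: 14.78
tool_pos: [0.6002, -0.162, 0.191]
tool_rot: [-149.9, 1.9, 93.6]
force: [-0.4, -3.4, -3.2]
grip_width: 0.0097
grasp_force: 44.9
```

```bash
python3 -c "
from plan import *
where()"
```

```text
t 14.78 cradle mm [-15.2  16.9  27.7] rot [ 0.1  0.1 -4. ] F(cradle) [ 0.9 -3.4 -3.2] Tq [-1.03 -1.34  0.02] w 0.0097 q [ 25.  42. -30.  62.  23. 111.   2.]
```

>>> {"api": "step_arm", "payload": {"moves": [{"dp":[0.3,2.6,0],"dr":[0,0,-0.023],"fingers":1},{"dp":[0.2,2.6,0],"dr":[0,0,-0.023],"fingers":1},{"dp":[0.1,2.2,0],"dr":[0,0,-0.023],"fingers":1},{"dp":[0,0,0],"dr":[0,0,0],"fingers":1},{"dp":[0,0,0],"dr":[0,0,0],"fingers":1}]}}

```text
time_s: 15.4
tool_pos: [0.6066, -0.1609, 0.1873]
tool_rot: [-149.9, -0.1, 97.0]
force: [0.9, -3.1, -4.0]
grip_width: 0.0096
grasp_force: 44.9
```

```bash
python3 -c "
from plan import *
where()"
```

```text
t 15.4 cradle mm [-7.6 17.2 27.7] rot [ 0.1  0.1 -0.1] F(cradle) [ 2.4 -3.2 -3.2] Tq [-1.03 -1.48 -0.07] w 0.0096 q [ 25.  43. -31.  61.  23. 111.   5.]
```

>>> {"api": "step_arm", "payload": {"moves": [{"dp":[-3,0,0],"dr":[0,0,0],"fingers":1},{"dp":[-3,0,0],"dr":[0,0,0],"fingers":1},{"dp":[-3,0,0],"dr":[0,0,0],"fingers":1},{"dp":[-3,0,0],"dr":[0,0,0],"fingers":1},{"dp":[-1,0,0],"dr":[0,0,0],"fingers":1}]}}

```text
time_s: 16.02
tool_pos: [0.6082, -0.1742, 0.1873]
tool_rot: [-149.9, -0.1, 97.0]
force: [1.4, -2.7, -4.9]
grip_width: 0.0098
grasp_force: 44.9
```

```bash
python3 -c "
from plan import *
where()"
```

```text
t 16.02 cradle mm [-7.8  3.8 27.7] rot [ 0.1  0.1 -0.1] F(cradle) [ 3.4 -2.8 -3.8] Tq [-0.82 -1.48 -0.04] w 0.0098 q [ 25.  44. -30.  60.  24. 111.   6.]
```

>>> {"api": "step_arm", "payload": {"moves": [{"dp":[-1,0,0],"dr":[0,0,0],"fingers":1},{"dp":[-0.5,0,0],"dr":[0,0,0],"fingers":1},{"dp":[0,0,0],"dr":[0,0,0],"fingers":1},{"dp":[0,0,0],"dr":[0,0,0],"fingers":1},{"dp":[0,0,0],"dr":[0,0,0],"fingers":1}]}}

```text
time_s: 16.65
tool_pos: [0.6084, -0.1754, 0.1874]
tool_rot: [-149.9, -0.1, 97.0]
force: [0.7, -2.2, -3.6]
grip_width: 0.0099
grasp_force: 44.9
```

```bash
python3 -c "
from plan import *
where()"
```

```text
t 16.65 cradle mm [-7.7  2.5 27.8] rot [ 0.1  0.1 -0.1] F(cradle) [ 2.2 -2.3 -2.9] Tq [-0.81 -1.52 -0.06] w 0.0099 q [ 25.  44. -30.  60.  24. 111.   6.]
```

>>> {"api": "step_arm", "payload": {"moves": [{"dp":[-1,0,0],"dr":[0,0,0],"fingers":1},{"dp":[-0.5,0,0],"dr":[0,0,0],"fingers":1},{"dp":[0,0,0],"dr":[0,0,0],"fingers":1},{"dp":[0,0,0],"dr":[0,0,0],"fingers":1},{"dp":[0,0,0],"dr":[0,0,0],"fingers":1}]}}

```text
time_s: 17.27
tool_pos: [0.6086, -0.177, 0.1874]
tool_rot: [-149.9, -0.1, 97.0]
force: [0.1, -2.3, -5.0]
grip_width: 0.0098
grasp_force: 44.9
```

```bash
python3 -c "
from plan import *
where()"
```

```text
t 17.27 cradle mm [-7.8  0.9 27.8] rot [ 0.1  0.1 -0.1] F(cradle) [ 2.4 -2.2 -4.4] Tq [-0.95 -1.49 -0.11] w 0.0098 q [ 25.  44. -30.  60.  24. 111.   7.]
```

>>> {"api": "step_arm", "payload": {"moves": [{"dp":[-1,0,0],"dr":[0,0,0],"fingers":1},{"dp":[0,0,0],"dr":[0,0,0],"fingers":1},{"dp":[0,0,0],"dr":[0,0,0],"fingers":1},{"dp":[0,0,0],"dr":[0,0,0],"fingers":1},{"dp":[0,0,0],"dr":[0,0,0],"fingers":1}]}}

```text
time_s: 17.9
tool_pos: [0.6087, -0.1779, 0.1874]
tool_rot: [-149.9, -0.1, 97.0]
force: [0.0, -2.7, -4.8]
grip_width: 0.01
grasp_force: 44.9
```

```bash
python3 -c "
from plan import *
where()"
```

```text
t 17.9 cradle mm [-7.8 -0.  27.8] rot [ 0.1  0.1 -0.1] F(cradle) [ 2.1 -2.7 -4.3] Tq [-0.83 -1.38 -0.1 ] w 0.01 q [ 25.  44. -30.  60.  24. 111.   7.]
```

>>> {"api": "step_arm", "payload": {"moves": [{"dp":[-1,0,0],"dr":[0,0,0],"fingers":1},{"dp":[0,0,0],"dr":[0,0,0],"fingers":1},{"dp":[0,0,0],"dr":[0,0,0],"fingers":1},{"dp":[0,0,0],"dr":[0,0,0],"fingers":1},{"dp":[0,0,0],"dr":[0,0,0],"fingers":1}]}}

```text
time_s: 18.52
tool_pos: [0.6088, -0.1782, 0.1875]
tool_rot: [-149.9, -0.1, 97.0]
force: [0.6, 1.3, -3.6]
grip_width: 0.0099
grasp_force: 44.9
```

```bash
python3 -c "
from plan import *
where()"
```

```text
t 18.52 cradle mm [-7.7 -0.2 27.9] rot [ 0.2  0.1 -0. ] F(cradle) [ 2.5  1.3 -2.7] Tq [ 0.19 -1.19 -0.09] w 0.0099 q [ 25.  44. -30.  60.  24. 111.   7.]
```

>>> {"api": "step_arm", "payload": {"moves": [{"dp":[-1,0,0],"dr":[0,0,0],"fingers":1},{"dp":[0,0,0],"dr":[0,0,0],"fingers":1},{"dp":[0,0,0],"dr":[0,0,0],"fingers":1},{"dp":[0,0,0],"dr":[0,0,0],"fingers":1},{"dp":[0,0,0],"dr":[0,0,0],"fingers":1}]}}

```text
time_s: 19.15
tool_pos: [0.6089, -0.1784, 0.1876]
tool_rot: [-149.9, -0.2, 97.1]
force: [-0.4, 5.7, -2.3]
grip_width: 0.0102
grasp_force: 44.9
```

```bash
python3 -c "
from plan import *
where()"
```

```text
t 19.15 cradle mm [-7.7 -0.3 28.1] rot [0.2 0.1 0.1] F(cradle) [ 1.4  5.7 -1.8] Tq [ 1.01 -1.02 -0.09] w 0.0102 q [ 25.  44. -30.  60.  24. 111.   7.]
```

Stop contact is at y≈0, exactly as expected. I ease off 1.3 mm, close up towards the plate, and lower to z=17.

>>> {"api": "step_arm", "payload": {"moves": [{"dp":[1.3,0.8,0],"dr":[0,0,0],"fingers":1},{"dp":[0,0.8,2],"dr":[0,0,0],"fingers":1},{"dp":[0,0,3],"dr":[0,0,0],"fingers":1},{"dp":[0,0,3],"dr":[0,0,0],"fingers":1},{"dp":[0,0,2],"dr":[0,0,0],"fingers":1}]}}

```text
time_s: 19.77
tool_pos: [0.6053, -0.1788, 0.1777]
tool_rot: [-149.9, -0.1, 97.0]
force: [1.4, 3.8, -1.9]
grip_width: 0.0097
grasp_force: 44.9
```

```bash
python3 -c "
from plan import *
where()"
```

```text
t 19.77 cradle mm [-5.8 -0.4 17.7] rot [ 0.1  0.1 -0. ] F(cradle) [ 2.5  3.6 -0.8] Tq [ 0.75 -1.32 -0.05] w 0.0097 q [ 26.  44. -30.  61.  24. 110.   6.]
```

>>> {"api": "step_arm", "payload": {"moves": [{"dp":[0,0,1],"dr":[0,0,0],"fingers":1},{"dp":[0,0,0],"dr":[0,0,0],"fingers":1},{"dp":[0,0,0],"dr":[0,0,0],"fingers":1},{"dp":[0,0,0],"dr":[0,0,0],"fingers":1},{"dp":[0,0,0],"dr":[0,0,0],"fingers":1}]}}

```text
time_s: 20.4
tool_pos: [0.6047, -0.1789, 0.1769]
tool_rot: [-149.9, -0.1, 97.0]
force: [1.3, 4.2, -2.6]
grip_width: 0.0099
grasp_force: 44.9
```

```bash
python3 -c "
from plan import *
where()"
```

```text
t 20.4 cradle mm [-6.  -0.5 16.7] rot [ 0.1  0.1 -0.1] F(cradle) [ 2.9  4.  -1.3] Tq [ 0.98 -1.49 -0.01] w 0.0099 q [ 26.  44. -30.  61.  24. 110.   6.]
```

>>> {"api": "step_arm", "payload": {"moves": [{"dp":[0.6,0,1],"dr":[0,0,0],"fingers":1},{"dp":[0,0,1],"dr":[0,0,0],"fingers":1},{"dp":[0,0,0],"dr":[0,0,0],"fingers":1},{"dp":[0,0,0],"dr":[0,0,0],"fingers":1},{"dp":[0,0,0],"dr":[0,0,0],"fingers":1}]}}

```text
time_s: 21.02
tool_pos: [0.6036, -0.1789, 0.1754]
tool_rot: [-149.9, -0.0, 97.0]
force: [2.2, 3.2, -1.0]
grip_width: 0.0096
grasp_force: 44.9
```

```bash
python3 -c "
from plan import *
where()"
```

```text
t 21.02 cradle mm [-6.2 -0.4 14.8] rot [ 0.1  0.1 -0.1] F(cradle) [2.7 2.9 0.4] Tq [ 0.54 -1.33 -0.03] w 0.0096 q [ 26.  43. -30.  62.  24. 110.   6.]
```

>>> {"api": "step_arm", "payload": {"moves": [{"dp":[0,0,1],"dr":[0,0,0],"fingers":1},{"dp":[0,0,0.5],"dr":[0,0,0],"fingers":1},{"dp":[0,0,0],"dr":[0,0,0],"fingers":1},{"dp":[0,0,0],"dr":[0,0,0],"fingers":1},{"dp":[0,0,0],"dr":[0,0,0],"fingers":1}]}}

```text
time_s: 21.65
tool_pos: [0.6033, -0.1789, 0.1749]
tool_rot: [-150.0, -0.0, 97.0]
force: [5.0, 2.7, 5.7]
grip_width: 0.0099
grasp_force: 44.9
```

```bash
python3 -c "
from plan import *
where()"
```

```text
t 21.65 cradle mm [-6.1 -0.4 14.3] rot [ 0.1  0.  -0.1] F(cradle) [1.8 2.1 7.6] Tq [ 0.26 -1.12  0.05] w 0.0099 q [ 26.  43. -30.  62.  24. 110.   6.]
```

Ledge contact: the force along the plate jumped from 0.4 to 7.6 N. I unload slightly, close the last millimetre to the plate, and set it down again.

>>> {"api": "step_arm", "payload": {"moves": [{"dp":[0,0,-1],"dr":[0,0,0],"fingers":1},{"dp":[0.3,0.8,0],"dr":[0,0,0],"fingers":1},{"dp":[0,0.6,0],"dr":[0,0,0],"fingers":1},{"dp":[0,0,0],"dr":[0,0,0],"fingers":1},{"dp":[0,0,0],"dr":[0,0,0],"fingers":1}]}}

```text
time_s: 22.28
tool_pos: [0.6041, -0.1787, 0.1744]
tool_rot: [-149.8, -0.0, 97.0]
force: [1.4, 1.0, 4.2]
grip_width: 0.0098
grasp_force: 45.0
```

```bash
python3 -c "
from plan import *
where()"
```

```text
t 22.27 cradle mm [-5.4 -0.2 14.2] rot [ 0.1  0.2 -0.1] F(cradle) [-0.8  0.8  4.4] Tq [-0.02 -0.33  0.02] w 0.0098 q [ 26.  44. -30.  61.  24. 110.   6.]
```

>>> {"api": "step_arm", "payload": {"moves": [{"dp":[0,0.5,0],"dr":[0,0,0],"fingers":1},{"dp":[0,0,0.8],"dr":[0,0,0],"fingers":1},{"dp":[0,0,0],"dr":[0,0,0],"fingers":1},{"dp":[0,0,0],"dr":[0,0,0],"fingers":1},{"dp":[0,0,0],"dr":[0,0,0],"fingers":1}]}}

```text
time_s: 22.9
tool_pos: [0.6044, -0.1786, 0.1742]
tool_rot: [-149.9, -0.0, 97.0]
force: [2.3, -0.5, 6.6]
grip_width: 0.0098
grasp_force: 45.1
```

Run:
```python
from plan import *
where()
im=cv2.cvtColor(env.read_camera("scene"),4);cv2.imwrite("pics/scene4.png",im)
cv2.imwrite("pics/crop5.png",cv2.resize(im[130:270,310:450],(600,600),interpolation=2))
p,R,o=pose();Rt=R*TOOL.inv();O=p-Rt.apply([0,YT,ZT])
for k,v in dict(TL=(-5,110,155),BL=(-5,110,0),BR=(-5,-110,0),TR=(-5,-110,155)).items():
    print(k,((proj("scene",O+Rt.apply(np.array(v)/1e3))-[310,130])*600/140).round(0))
for l in(0,7,15):print("ledge",l,[((proj("scene",OC+RC.apply(np.array((-28,y,l))/1e3))-[310,130])*600/140).round(0).tolist() for y in(80,-80)])
```

```text
t 22.9 cradle mm [-4.9 -0.2 14.2] rot [ 0.1  0.1 -0.1] F(cradle) [-1.4 -0.8  6.9] Tq [-0.11  0.16  0.04] w 0.0098 q [ 26.  44. -30.  61.  24. 110.   6.]
TL [ 90. 205.]
BL [220. 484.]
BR [384. 303.]
TR [279.  57.]
ledge 0 [[286.0, 474.0], [401.0, 339.0]]
ledge 7 [[281.0, 462.0], [396.0, 328.0]]
ledge 15 [[275.0, 448.0], [391.0, 316.0]]
```

View pics/crop5.png

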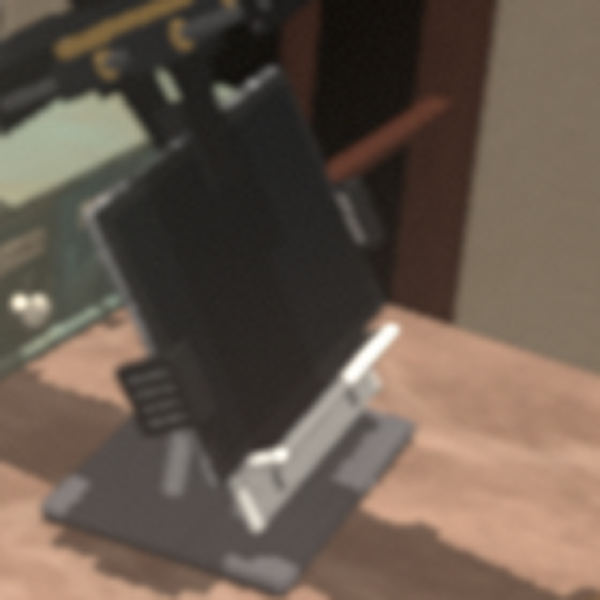

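The crop shows the tablet standing on the ledge, with its lower edge from (225,480) to (385,305). Its right edge is behind the hook's lip at (355,215) and the jaw is against the left edge at (155,395). It presses on the plate (-4 N) and the ledge (+10 N), so I let go slowly.

>>> {"api": "step_arm", "payload": {"moves": [{"dp":[0,0,0],"dr":[0,0,0],"fingers":0.88},{"dp":[0,0,0],"dr":[0,0,0],"fingers":0.84},{"dp":[0,0,0],"dr":[0,0,0],"fingers":0.8},{"dp":[0,0,0],"dr":[0,0,0],"fingers":0.75},{"dp":[0,0,0],"dr":[0,0,0],"fingers":0.7}]}}

```text
time_s: 23.58
tool_pos: [0.6045, -0.1782, 0.173]
tool_rot: [-149.9, -0.1, 97.0]
force: [-0.2, -0.2, 0.3]
grip_width: 0.0241
grasp_force: 0.0
```

>>> {"api": "step_arm", "payload": {"moves": [{"dp":[0,0,0],"dr":[0,0,0],"fingers":0.6},{"dp":[0,0,0],"dr":[0,0,0],"fingers":0.6},{"dp":[0,0,0],"dr":[0,0,0],"fingers":0.6},{"dp":[0,0,0],"dr":[0,0,0],"fingers":0.6},{"dp":[0,0,-4],"dr":[0,0,0],"fingers":0.6}]}}

```text
time_s: 24.2
tool_pos: [0.6064, -0.1781, 0.1767]
tool_rot: [-149.8, -0.1, 97.0]
force: [-0.1, 0.1, 0.1]
grip_width: 0.035
grasp_force: 0.0
```

```bash
python3 -c "
from plan import *
where()"
```

```text
t 24.2 cradle mm [-4.5  0.2 17.3] rot [ 0.1  0.2 -0.1] F(cradle) [-0.1  0.1 -0. ] Tq [-0.02 -0.66  0.01] w 0.035 q [ 26.  44. -30.  61.  24. 110.   6.]
```

>>> {"api": "step_arm", "payload": {"moves": [{"dp":[0,0,-10],"dr":[0,0,0],"fingers":0.6},{"dp":[0,0,-20],"dr":[0,0,0],"fingers":0.6},{"dp":[0,0,-30],"dr":[0,0,0],"fingers":0.6},{"dp":[0,-10,-30],"dr":[0,0,0],"fingers":0.6},{"dp":[0,-20,-30],"dr":[0,0,0],"fingers":0.6}]}}

```text
time_s: 24.82
tool_pos: [0.6313, -0.1748, 0.2357]
tool_rot: [-147.3, -0.7, 97.0]
force: [-0.3, -0.9, -2.4]
grip_width: 0.0347
grasp_force: 0.0
```

Run:
```python
from plan import *
where()
for n,b in(("scene",(310,110,450,270)),("top",(300,160,510,310))):
    im=cv2.cvtColor(env.read_camera(n),4); cv2.imwrite(f"pics/{n}5.png",im)
    c=im[b[1]:b[3],b[0]:b[2]];  globals()[n]=cv2.resize(c,None,fx=398/(b[2]-b[0]),fy=398/(b[2]-b[0]),interpolation=2)
h=max(len(scene),len(top));A=np.zeros((h,800,3),np.uint8);A[:len(scene),:398]=scene;A[:len(top),400:798]=top;cv2.imwrite("pics/crop6.png",A)
a,b=cv2.imread("pics/scene4.png"),cv2.imread("pics/scene5.png");d=cv2.absdiff(a,b)
print("tablet region change",d[190:235,335:400].mean().round(1))
# jar and shaker against start
for n,f,box in(("top","lid",(205,215,260,265)),):
  for k in(0,5):
    h=cv2.cvtColor(cv2.imread(f"pics/scene{k}.png"),cv2.COLOR_BGR2HSV);print(k,"lid yellow px")
z=cv2.imread("pics/scene0.png")[215:262,265:292];w=cv2.imread("pics/scene5.png")[215:262,265:292];print("shaker patch diff",cv2.absdiff(z,w).mean().round(1))
```

```text
t 24.82 cradle mm [-17.5   1.5  81.2] rot [0.7 2.7 0.2] F(cradle) [ 0.9 -0.8 -2.3] Tq [-0.   -0.76 -0.02] w 0.0347 q [  7.  45.   4.  49.   6. 117.  19.]
tablet region change 5.5
0 lid yellow px
5 lid yellow px
shaker patch diff 16.4
```

View pics/crop6.png

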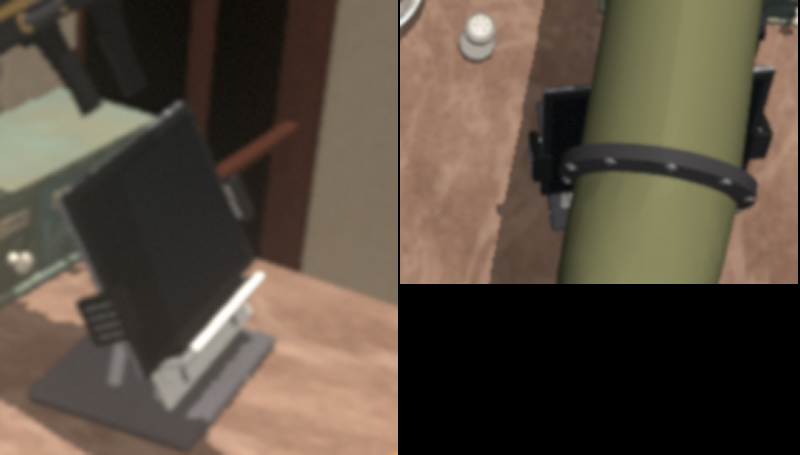

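The crop shows the tablet released and standing in the holder, with the jaw clamped at (100,320), the hook lip at (238,200) over its right edge, and the fingers clear above. The shaker is still at about (341,179) in the top view. I move away from the wrist limit, then check the jar and the tablet by numbers.

>>> {"api": "step_arm", "payload": {"moves": [{"dp":[0,-4,-8],"dr":[-0.04,0,0],"fingers":0.6},{"dp":[0,-4,-10],"dr":[-0.06,0,0],"fingers":0.6},{"dp":[0,-4,-10],"dr":[-0.06,0,0],"fingers":0.6},{"dp":[0,0,-10],"dr":[-0.05,0,0],"fingers":0.6},{"dp":[0,0,0],"dr":[0,0,0],"fingers":0.6}]}}

```text
time_s: 25.55
tool_pos: [0.6383, -0.1751, 0.2777]
tool_rot: [-159.6, -0.6, 96.9]
force: [0.3, -0.2, 0.1]
grip_width: 0.0348
grasp_force: 0.0
```

>>> {"api": "step_arm", "payload": {"moves": [{"dp":[0,0,0],"dr":[0,0,0],"fingers":0.6},{"dp":[0,0,0],"dr":[0,0,0],"fingers":0.6},{"dp":[0,0,0],"dr":[0,0,0],"fingers":0.6},{"dp":[0,0,0],"dr":[0,0,0],"fingers":0.6},{"dp":[0,0,0],"dr":[0,0,0],"fingers":0.6}]}}

```text
time_s: 26.18
tool_pos: [0.6381, -0.1753, 0.2749]
tool_rot: [-159.3, -0.6, 96.9]
force: [-1.0, 0.1, 0.9]
grip_width: 0.0349
grasp_force: 0.0
```

Run:
```python
from tab import *
from plan import *
where()
s,t=[cv2.cvtColor(env.read_camera(n),4) for n in("scene","top")];cv2.imwrite("pics/scene6.png",s);cv2.imwrite("pics/top6.png",t)
print("tablet change since release",cv2.absdiff(s,cv2.imread("pics/scene5.png"))[170:235,345:390].mean().round(1))
def cen(im,lo,hi,b):
    m=cv2.inRange(cv2.cvtColor(im,40),lo,hi)[b[1]:b[3],b[0]:b[2]];M=cv2.moments(m,True);return M["m00"],round(M["m10"]/max(M["m00"],1)+b[0],1),round(M["m01"]/max(M["m00"],1)+b[1],1)
t0=cv2.imread("pics/top0.png")
for im in(t0,t):
    print("lid",cen(im,(20,150,120),(32,255,255),(205,220,255,275)),"shaker",cen(im,(0,0,150),(180,60,255),(328,162,356,195)))
print("lid onz",onz("top",cen(t,(20,150,120),(32,255,255),(205,220,255,275))[1:],.094).round(4))
OT=OC+RC.apply([-.005,0,.0142])
for k,v in dict(TL=(-5,110,155),BL=(-5,110,0),BR=(-5,-110,0),TR=(-5,-110,155)).items():print(k,proj("scene",OT+RC.apply(np.array(v)/1e3)).round(1))
```

```text
t 26.18 cradle mm [-6.100e+00  1.000e-01  1.199e+02] rot [ 0.7 -9.3  0. ] F(cradle) [-1.3  0.2  0.3] Tq [-0.05 -0.5  -0.01] w 0.0349 q [  8.  36.   3.  56.   4. 109.  19.]
tablet change since release 1.8
lid (0.0, 205.0, 220.0) shaker (306.0, 341.5, 177.5)
lid (1.0, 245.0, 248.0) shaker (335.0, 341.2, 178.1)
lid onz [0.5486 0.1772 0.094 ]
TL [331.1 177.9]
BL [361.5 242.9]
BR [399.6 200.6]
TR [375.1 143.3]
```

Run:
```python
from h import *
for k in(0,6):
    im=cv2.imread(f"pics/top{k}.png");b=im.astype(int);m=((b[:,:,2]-b[:,:,0]>90)&(b[:,:,1]>110)).astype(np.uint8);m[:,:200]=0;m[:,265:]=0;m[:215]=0;m[290:]=0
    c=max(cv2.findContours(m,0,1)[0],key=cv2.contourArea);(x,y),r=cv2.minEnclosingCircle(c);bb=cv2.boundingRect(c)
    print(k,cv2.contourArea(c),"circle",round(x,1),round(y,1),round(r,1),"bbox",bb,onz("top",(x,y),.094).round(4))
```

```text
0 388.5 circle 229.5 245.0 15.8 bbox (214, 231, 32, 18) [0.554  0.2079 0.094 ]
6 779.5 circle 229.6 246.4 16.4 bbox (214, 231, 32, 32) [0.5512 0.2077 0.094 ]
```

The lid's bounding box has the same left, top and width as at the start, so the jar has not moved. The tablet is in place and the arm is clear, so I hand in.

```bash
python3 -c "
from cell import env
print(env.sign_off())"
```

```text
the job is handed in; nothing more can be done
None
```

The tablet stands on the ledge, lying back on the plate against the hook and clamped by the jaw, screen towards you and same way up; the jar and shaker have not moved, and I handed the job in at about 26 s.

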